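# Complete the carton of battery packs

### The arm

A 6-joint arm with a two-finger parallel gripper is mounted at the origin on the work surface. World frame = base frame: x ahead of the robot, y to its left, z up, the work surface at z = 0. Lengths are in m, angles in rad, forces in N, time in s.
With the tool pointing down it reaches from about 0.35 to 0.85 m from the base axis. Payload 8.1 kg.
Tool frame: the origin (TCP) lies midway between the tips of the shut fingers; the grasp point (between the pads) lies 19 mm behind it; z points along the fingers, y is the line along which they close (so a half turn about z gives the same grasp; the last joint's range is limited). The gripper opens to 93 mm and grips with 3 to 60 N. Pads are 15 mm wide; open, the fingers measure 128 mm over their backs; the gripper's body (75 mm by 188 mm) begins 65 mm behind the grasp point.
Start: joints at [1.161, 0.13, 1.488, -0, 1.523, -0.085], TCP at [0.191, 0.569, 0.198] pointing down, gripper open.
Joint ranges: [-2.96, 2.96], [-0.89, 2.26], [0.02, 2.5], [-1.34, 4.48], [0, 2.73], [-2.66, 2.66]. Speed limits (rad/s): [2.39, 2.39, 2.79, 3.14, 3.14, 3.14].

### API

Orientations are given as a unit quaternion [x, y, z, w].
In Python, from workcell import telemetry, viewer, job, spotter gives the robot as it stands.
- The arm moves only by the tool jog_arm, never from a script. Its argument "motion" is a list of rows, each an object of numbers: "grip": the gripper's target within -1 to 1 (fully open at 1, half-way at 0, shut at -1); "tx", "ty", "tz": the shift along the tool's x, y, z in units of 0.15 m (1.0 is 0.15 m); "rx", "ry", "rz": the turn, a rotation vector about the tool's x, y, z in units of 120 degrees (1.0 is 120 degrees). In form: [{"grip": .., "tx": .., "ty": .., "tz": .., "rx": .., "ry": .., "rz": ..}, ...]. A call has 1 to 10 rows; each row is the pose to reach, as a shift and turn from the pose commanded when the call began, along the tool's axes at that moment; what a row does not reach only later rows make up. A row lasts 1/10 s, in which the tool goes at most 50 mm and 8.59 degrees, less where a joint would pass 70% of its speed; a pose out of reach is approached as far as the arm can. A call with a number of a shift or a turn outside -1 to 1 is refused whole. A call with a gripper value outside its range is refused whole. The fingers move at their own pace and stop on an object; the grip force is fixed at half the most. Time passes only in rows, so rows that repeat a pose let the fingers close. It gives the time, the measured TCP pose, the force, the opening and the grip force at its end, in the units of the state.
- telemetry.sense(): the state, without advancing time (a new reading comes with each control period).
- viewer.snapshot(name): name is "side" or "top"; returns the picture (480x640x3 uint8, red, green, blue); there is no depth.
- viewer.camera_info(name): a dict with "fx", "fy", "cx", "cy" (pixels), "R" (3x3) and "t" (3): a world point X has camera coordinates R X + t. Camera axes: x right, y down, z forward; pixel columns grow to the right and rows downward; lengths in m; the calibration is good to about 2 mm. A picture is of the moment at which its call begins. camera_info takes no time and is no camera call.
- job.job_done(): hands the job in; it is judged then, once.
Trained networks look in the newest picture that a camera, given by its name, has taken for a name from the list of things; names that differ only in an ending like _2 or _b are one class to them, and where a whole thing is asked for, a point or a joint stands for the part that bears it (a point fixed in the world has none). Each returns a list of dicts, best first, with "p" (0 to 1); they miss things now and then, are a little off and sometimes report something else, mostly with a low value. They report only what shows in the picture. A call takes as long as a camera call.
- spotter.boxes_of(camera, label): "xyz" ([x, y, z] in m, in world coordinates, good to about 4 mm: the middle of the surface that is visible of it).
- spotter.landmark_of(camera, label): "xyz" ([x, y, z] in m, in world coordinates, good to about 4 mm: a listed point, or the origin of a listed thing).
The state is a dict: "t": time; "q": joint angles; "joint_vel": joint speeds; "joint_torque": joint torques, N m; "eef_pos": TCP position; "eef_rot": TCP orientation; "ft_force": force on the tool from outside, world axes, zero at the start; "ft_torque": the same for the moment, N m; "gripper_width": finger opening in m; "gripper_force": force on a finger pad.
Only numpy, scipy, OpenCV 4.12 (cv2) and the standard library are available. Lean on these libraries where they do the work, as an engineer would, in place of code of your own. Each camera call takes 0.05 s, during which the arm holds its last target. There are 200 camera calls.

### The job

Fill the shallow carton with the three good battery packs, red, green and blue: stand each one upright, square to the row, in the middle of the stripe of its own colour, setting it down rather than dropping it. The two white packs already in the carton crowd the middle stripe: slide them apart to make room and leave them standing in the row, one on each side of the middle stripe. The packs with a yellow sticker are on hold: leave them where they stand on the table, and knock no pack over.

Things in the scene. Friction and masses are not known exactly. Their poses are not given: they have to be found in the camera images.
- red_center (a point): Good battery pack with a red upper third over a black body and NO sticker; stands upright on the table. 52 mm along its x, 38 mm along its y, 70 mm tall, flat vertical sides, 0.19 to 0.32 kg. The point is its centre, 35 mm above its underside; z is up. Either way round (half a turn) is alike.
- green_center (a point): Good battery pack with a green upper third over a black body and NO sticker; stands upright on the table. 52 mm along its x, 38 mm along its y, 70 mm tall, flat vertical sides, 0.19 to 0.32 kg. The point is its centre, 35 mm above its underside; z is up. Either way round (half a turn) is alike.
- blue_center (a point): Good battery pack with a blue upper third over a black body and NO sticker; stands upright on the table. 52 mm along its x, 38 mm along its y, 70 mm tall, flat vertical sides, 0.19 to 0.32 kg. The point is its centre, 35 mm above its underside; z is up. Either way round (half a turn) is alike.
- held_red_center (a point): Look-alike that does not belong: a pack with a red upper third but with a bright yellow hold sticker over its top and down two sides; stands upright on the table. 52 mm along its x, 38 mm along its y, 70 mm tall, flat vertical sides, 0.19 to 0.32 kg. The point is its centre, 35 mm above its underside; z is up.
- held_blue_center (a point): Look-alike that does not belong: a pack with a blue upper third but with a bright yellow hold sticker over its top and down two sides; stands upright on the table. 52 mm along its x, 38 mm along its y, 70 mm tall, flat vertical sides, 0.19 to 0.32 kg. The point is its centre, 35 mm above its underside; z is up.
- white_a_center (a point): Pack with a white upper third, already standing in the carton, on the +y side of the middle stripe (stripe axes), side by side with the other white one with a gap of at most 10 mm, its x about along the stripes' x. It is loose. 52 mm along its x, 38 mm along its y, 70 mm tall, flat vertical sides, 0.19 to 0.32 kg. The point is its centre, 35 mm above its underside; z is up.
- white_b_center (a point): Pack with a white upper third, already standing in the carton, on the -y side of the middle stripe (stripe axes), side by side with the other white one with a gap of at most 10 mm, its x about along the stripes' x. It is loose. 52 mm along its x, 38 mm along its y, 70 mm tall, flat vertical sides, 0.19 to 0.32 kg. The point is its centre, 35 mm above its underside; z is up.
- stripe_red: Red stripe on the floor of the low cardboard carton, fixed, 124 mm along x (the carton's inner width), 36 mm along y (along the row), with a red tab over the +x wall. Origin: the stripe's centre on the carton floor, 4 mm above the table. The 3 stripes lie in one line along y, 96 mm apart, in any colour order; the middle one is the carton's middle.
- stripe_green: Green stripe on the floor of the low cardboard carton, fixed, 124 mm along x (the carton's inner width), 36 mm along y (along the row), with a green tab over the +x wall. Origin: the stripe's centre on the carton floor, 4 mm above the table. The white packs' places are half-way between stripes, 48 mm from the middle one; the full row then has 10 mm between neighbours.
- stripe_blue: Blue stripe on the floor of the low cardboard carton, fixed, 124 mm along x (the carton's inner width), 36 mm along y (along the row), with a blue tab over the +x wall. Origin: the stripe's centre on the carton floor, 4 mm above the table. The carton is fixed, inside 124 (x) by 248 mm (y), walls 4 mm thick, their top 30 mm above the table.

How it is judged:
At the end, for the whole second after the job is handed in: Coloured packs on their stripes (12 mm each way, tilt 0.12, square 0.25 rad); white packs upright in the row, parted (20 mm off its line, square 0.3 rad); stickered ones upright within 25 mm of their start; all at rest, released (x of red_center in the frame of stripe_red between -0.012 and 0.012 m and y of red_center in the frame of stripe_red between -0.012 and 0.012 m and angle between the x axis of red_center and the x axis of stripe_red, either way round below 0.25 rad and angle between each of red_center, green_center, blue_center, white_a_center, white_b_center, held_red_center, held_blue_center's own z axis and vertical below 0.12 rad and height (world z) of red_center between 0.033 and 0.045 m and linear speed of each of red, green, blue, white_a, white_b, held_red, held_blue below 0.02 m/s and x of green_center in the frame of stripe_green between -0.012 and 0.012 m and y of green_center in the frame of stripe_green between -0.012 and 0.012 m and angle between the x axis of green_center and the x axis of stripe_green, either way round below 0.25 rad and height (world z) of green_center between 0.033 and 0.045 m and x of blue_center in the frame of stripe_blue between -0.012 and 0.012 m and y of blue_center in the frame of stripe_blue between -0.012 and 0.012 m and angle between the x axis of blue_center and the x axis of stripe_blue, either way round below 0.25 rad and height (world z) of blue_center between 0.033 and 0.045 m and x of white_a_center in the frame of stripe_red between -0.02 and 0.02 m and height (world z) of white_a_center between 0.033 and 0.045 m and angle between the x axis of each of white_a_center, white_b_center and the x axis of stripe_red, either way round below 0.3 rad and y of white_a_center in the frame of stripe_red between -0.165 and 0.165 m and y of white_a_center in the frame of stripe_green between -0.165 and 0.165 m and y of white_a_center in the frame of stripe_blue between -0.165 and 0.165 m and x of white_b_center in the frame of stripe_red between -0.02 and 0.02 m and height (world z) of white_b_center between 0.033 and 0.045 m and y of white_b_center in the frame of stripe_red between -0.165 and 0.165 m and y of white_b_center in the frame of stripe_green between -0.165 and 0.165 m and y of white_b_center in the frame of stripe_blue between -0.165 and 0.165 m and distance of each of held_red_center, held_blue_center from where it was at the start of the episode below 0.025 m and height (world z) of held_red_center between 0.029 and 0.041 m and height (world z) of held_blue_center between 0.029 and 0.041 m and horizontal distance between white_a_center and white_b_center above 0.07 m); the robot touches nothing.
It fails at once if a pack is knocked over (leans more than 45 degrees) (angle between any of red_center, green_center, blue_center, white_a_center, white_b_center, held_red_center, held_blue_center's own z axis and vertical above 0.785 rad).
It fails at once if a stickered pack is moved more than 25 mm (distance of any of held_red_center, held_blue_center from where it was at the start of the episode above 0.025 m).
It fails at once if a pack is dropped: it is in free air, touched by nothing, with its underside more than 40 mm up ((height (world z) of red_center above 0.075 m and contact force between red and anything else below 0.01 N) or (height (world z) of green_center above 0.075 m and contact force between green and anything else below 0.01 N) or (height (world z) of blue_center above 0.075 m and contact force between blue and anything else below 0.01 N) or (height (world z) of white_a_center above 0.075 m and contact force between white_a and anything else below 0.01 N) or (height (world z) of white_b_center above 0.075 m and contact force between white_b and anything else below 0.01 N) or (height (world z) of held_red_center above 0.075 m and contact force between held_red and anything else below 0.01 N) or (height (world z) of held_blue_center above 0.075 m and contact force between held_blue and anything else below 0.01 N)).
It also fails if it takes over 109 s, if anything falls off the work surface, if the arm or the gripper's body presses on something with over 40 N, if the wrist force passes 120 N, or if a joint passes its speed limit or range.

## Working session

There is one attempt and no reset: what is moved stays moved. The work goes in short steps, Python scripts to look and compute and a tool call to move; the robot and the scene stay as the last step left them, time stands still between calls to the robot, and variables do not carry over. Pictures are saved under pics/ and viewed, at most 14 in all, crops included, and the job is handed in when it is done.

Besides the shell and the picture viewer there is one more tool, called after ">>>" by a JSON object that holds its "fn" and its "kwargs", one argument or row to a line. jog_arm: Moves the arm, as the interface text tells. Its arguments: {"type":"object","properties":{"motion":{"type":"array"}},"required":["motion"]}

```bash
mkdir -p pics; cat > s.py <<'E'
import cv2, numpy as np
from workcell import telemetry, viewer, job, spotter
def shot(n,f):
    a=viewer.snapshot(n); cv2.imwrite('pics/'+f,a[:,:,::-1]); return a
E
python3 - <<'E'
from s import *
shot('top','t0.png'); shot('side','s0.png')
for n in ['top','side']:
    print(n, {k:np.round(v,3).tolist() for k,v in viewer.camera_info(n).items()})
for l in ['red_center','green_center','blue_center','held_red_center','held_blue_center','white_a_center','stripe_red','stripe_green','stripe_blue']:
    print(l,[(np.round(d['xyz'],3).tolist(),round(d['p'],2)) for d in spotter.landmark_of('top',l)][:4])
s=telemetry.sense(); print(s['t'],s['eef_pos'],s['eef_rot'],s['gripper_width'])
E
```

```text
top {'fx': 554.658, 'fy': 554.658, 'cx': 323.958, 'cy': 241.822, 'R': [[0.012, -1.0, 0.013], [-0.991, -0.013, -0.131], [0.131, -0.011, -0.991]], 't': [0.007, 0.542, 1.128]}
side {'fx': 593.308, 'fy': 593.308, 'cx': 314.197, 'cy': 243.999, 'R': [[0.995, -0.096, 0.021], [-0.033, -0.526, -0.85], [0.092, 0.845, -0.527]], 't': [-0.544, 0.083, 0.974]}
red_center [([0.621, 0.105, 0.032], 0.63)]
green_center [([0.594, 0.244, 0.033], 0.78), ([0.594, -0.071, 0.003], 0.21)]
blue_center [([0.451, 0.21, 0.038], 0.83)]
held_red_center []
held_blue_center [([0.458, 0.096, 0.04], 0.91)]
white_a_center [([0.576, -0.146, 0.039], 0.85)]
stripe_red [([0.556, -0.265, 0.003], 0.81), ([0.596, 0.244, 0.032], 0.15)]
stripe_green [([0.593, -0.07, 0.004], 0.9)]
stripe_blue [([0.579, -0.166, 0.005], 0.83)]
0.55 [0.19146365 0.56864536 0.19763247] [1.61689049e-01 9.86841756e-01 9.64552630e-06 8.76034895e-07] 0.09319522281062641
```

View pics/t0.png

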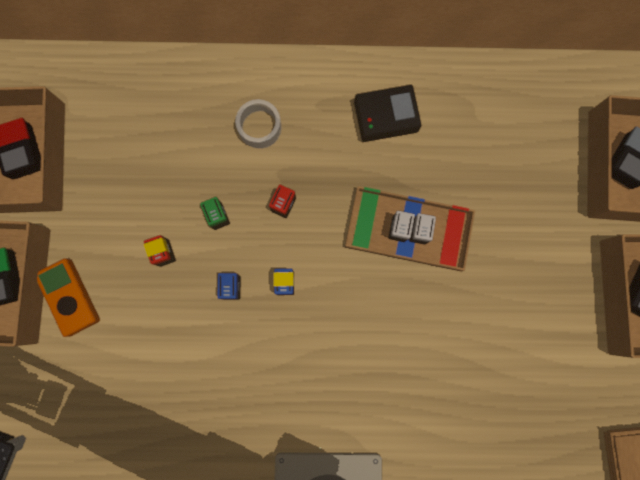

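View pics/s0.png

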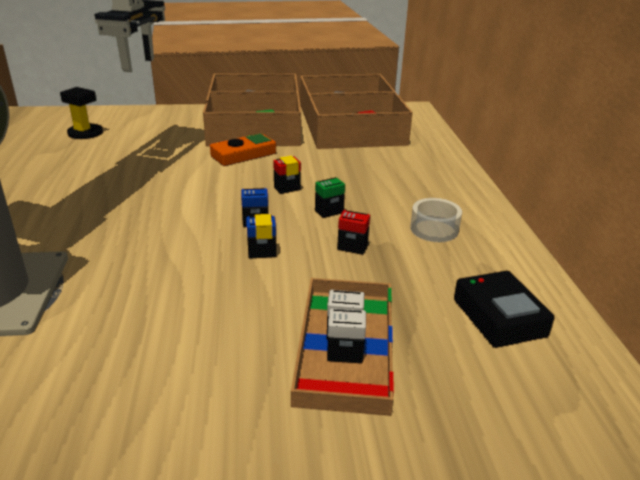

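The packs without stickers are red at (282,201), green (214,213) and blue (228,286). The held ones are blue (283,282) and red (158,250). In the carton, green is on the +y side, blue in the middle and red on the -y side, with the white packs at (402,225) and (425,228). Next I'll fit the box silhouettes.

```bash
cat >> s.py <<'E'
from scipy.optimize import minimize
from scipy.spatial.transform import Rotation as Rn
C=viewer.camera_info('top')
def proj(P,C=C):
    c=np.asarray(P)@np.array(C['R']).T+C['t']; return np.c_[C['fx']*c[:,0]/c[:,2]+C['cx'],C['fy']*c[:,1]/c[:,2]+C['cy']]
def poly(p,sx,sy,zs):
    x,y,a=p; R=np.array([[np.cos(a),-np.sin(a)],[np.sin(a),np.cos(a)]])
    q=np.array([[i*sx/2,j*sy/2] for i,j in((1,1),(1,-1),(-1,-1),(-1,1))])@R.T+[x,y]
    return np.vstack([np.c_[q,np.full(4,z)] for z in zs])
S=8
def area(p): return cv2.contourArea(p)
def fit(m,x0,sx,sy,zs):
    "m: hull pixels (float Nx2) -> best x,y,yaw by IoU of convex hulls"
    H=cv2.convexHull(m.astype(np.float32))
    def cost(p):
        Q=cv2.convexHull(proj(poly(p,sx,sy,zs)).astype(np.float32))
        i=cv2.intersectConvexConvex(H,Q)[0]; return 1-i/(area(H)+area(Q)-i)
    best=min((minimize(cost,[x0[0],x0[1],a],method='Nelder-Mead',options=dict(initial_simplex=[[x0[0],x0[1],a],[x0[0]+.01,x0[1],a],[x0[0],x0[1]+.01,a],[x0[0],x0[1],a+.3]])) for a in np.arange(-1.5,1.6,.3)),key=lambda r:r.fun)
    x=best.x; x[2]=(x[2]+np.pi/2)%np.pi-np.pi/2
    return x,best.fun
def mask(img,col,x0,rad):
    h=cv2.cvtColor(img,cv2.COLOR_RGB2HSV).astype(int); H,Sa,V=h[...,0],h[...,1],h[...,2]
    m={'red':((H<6)|(H>172))&(Sa>150)&(V>60),'green':(H>45)&(H<85)&(Sa>110)&(V>30),'blue':(H>100)&(H<130)&(Sa>110)&(V>30),'white':(Sa<50)&(V>140)}[col]
    u=proj([x0])[0]; yy,xx=np.mgrid[:480,:640]; m=m&(np.hypot(xx-u[0],yy-u[1])<rad)
    ys,xs=np.nonzero(m)
    return np.vstack([np.c_[xs+a,ys+b] for a in(-.5,.5) for b in(-.5,.5)])
def go(x,y,z,yaw=None):
    "tool-axes move to TCP x,y,z with tool y along world angle yaw (mod pi)"
    s=telemetry.sense(); R=Rn.from_quat(s['eef_rot']); d=R.inv().apply(np.array([x,y,z])-s['eef_pos'])/.15
    Y=R.as_matrix()[:,1]; cur=np.arctan2(Y[1],Y[0]); w=0 if yaw is None else (yaw-cur+np.pi/2)%np.pi-np.pi/2
    print('t %.2f pos'%s['t'],np.round(s['eef_pos'],4),'q6 %.2f'%s['q'][5],'| tx ty tz',np.round(d,3),'rz %.3f (world %.2f)'%(-np.degrees(w)/120,w),'or %.3f'%(-np.degrees(w-np.sign(w)*np.pi)/120))
E
python3 - <<'E'
from s import *
a=cv2.imread('pics/t0.png')[:,:,::-1].copy(); o=a.copy()
up=[.0467,.07]
for n,c,x0 in [('red','red',(.621,.105)),('green','green',(.594,.244)),('blue','blue',(.451,.21))]:
    p,f=fit(mask(a,c,(*x0,.06),25),x0,.052,.038,up); print(n,np.round(p,4),round(f,3))
    cv2.polylines(o,[np.int32(cv2.convexHull(proj(poly(p,.052,.038,up)).astype(np.float32)))],1,(255,0,255))
# stripes: visible blobs -> centres of green & red (z=.004)
st={}
for c,x0 in [('green',(.593,-.07)),('red',(.556,-.265))]:
    m=mask(a,c,(*x0,.004),45); r=cv2.minAreaRect(m.astype(np.float32)); print(c,r)
M=[]
m=mask(a,'white',(.578,-.166,.07),40); p,f=fit(m,(.578,-.166),.052,.08,[.062,.074]); print('whites',np.round(p,4),round(f,3))
th=np.arctan2(-.037,.195); c0=np.array([.5755,-.167])
for sx,sy,z in [(.132,.256,.03),(.124,.248,.004)]:
    cv2.polylines(o,[np.int32(np.round(proj(poly((*c0,th),sx,sy,[z]))))],1,(255,255,0))
cv2.imwrite('pics/o0.png',cv2.resize(o[170:310,190:490],None,fx=2.6,fy=2.6,interpolation=cv2.INTER_CUBIC)[:,:,::-1])
E
```

```text
red [ 0.6267  0.1027 -0.4396] 0.082
green [0.5995 0.2439 0.4065] 0.058
blue [ 0.4464  0.21   -0.08  ] 0.141
green ((365.6757507324219, 217.24403381347656), (17.014759063720703, 60.28139114379883), 11.72511100769043)
red ((452.52801513671875, 235.28793334960938), (18.687646865844727, 60.07759094238281), 12.308016777038574)
whites [ 0.5745 -0.1695 -0.1538] 0.043
```

View pics/o0.png

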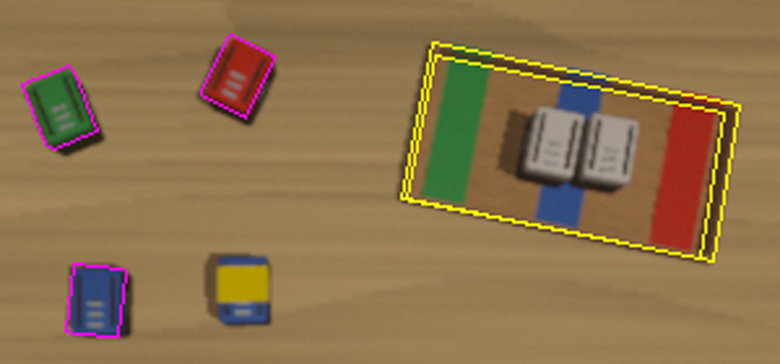

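The fitted outlines sit on all three packs and on the carton rim. Green goes first.

```bash
python3 - <<'E'
from s import *
a=cv2.imread('pics/t0.png')[:,:,::-1].copy()
def floor(u,z):
    R=np.array(C['R']);t=np.array(C['t']);c=-R.T@t;d=R.T@[(u[0]-C['cx'])/C['fx'],(u[1]-C['cy'])/C['fy'],1];return (c+d*(z-c[2])/d[2])[:2]
for c,x0 in [('green',(.593,-.07)),('red',(.556,-.265))]:
    m=mask(a,c,(*x0,.004),45); print(c,floor(m.mean(0),.004))
go(.45,.35,.13); go(.597,.244,.13,.41)
E
```

```text
green [ 0.59931451 -0.07600164]
red [ 0.56205653 -0.26435322]
t 0.55 pos [0.1915 0.5686 0.1976] q6 -0.09 | tx ty tz [-2.099 -0.831  0.451] rz -0.000 (world 0.00) or -0.000
t 0.55 pos [0.1915 0.5686 0.1976] q6 -0.09 | tx ty tz [-3.253 -1.188  0.451] rz 0.399 (world -0.84) or -1.101
```

>>> {"fn": "jog_arm", "kwargs": {
  "motion": [
    {"grip": 1, "tx": -0.33, "ty": -0.12, "tz": 0},
    {"grip": 1, "tx": -0.66, "ty": -0.24, "tz": 0},
    {"grip": 1, "tx": -1, "ty": -0.36, "tz": 0.1},
    {"grip": 1, "tx": -1, "ty": -0.36, "tz": 0.1}
  ]
}}

```text
invalid input
```

>>> {"fn": "jog_arm", "kwargs": {
  "motion": [
    {"grip": 1, "tx": -0.33, "ty": -0.12, "tz": 0},
    {"grip": 1, "tx": -0.66, "ty": -0.24, "tz": 0},
    {"grip": 1, "tx": -1, "ty": -0.36, "tz": 0.1},
    {"grip": 1, "tx": -1, "ty": -0.36, "tz": 0.1}
  ]
}}

```text
invalid input
```

>>> {"fn": "jog_arm", "kwargs": {
  "motion": [
    {"grip": 1, "tx": -0.33, "ty": -0.12, "tz": 0, "rz": 0.07},
    {"grip": 1, "tx": -0.66, "ty": -0.24, "tz": 0, "rz": 0.14},
    {"grip": 1, "tx": -1, "ty": -0.36, "tz": 0.1, "rz": 0.21},
    {"grip": 1, "tx": -1.0, "ty": -0.36, "tz": 0.1, "rz": 0.28},
    {"grip": 1, "tx": -1.0, "ty": -0.36, "tz": 0.1, "rz": 0.35},
    {"grip": 1, "tx": -1.0, "ty": -0.36, "tz": 0.1, "rz": 0.4},
    {"grip": 1, "tx": -1.0, "ty": -0.36, "tz": 0.1, "rz": 0.4}
  ]
}}

```text
invalid input
```

```bash
python3 - <<'E'
from s import *
go(.597,.244,.13,.41);go(.597,.244,.036,.41)
E
```

```text
t 0.55 pos [0.1915 0.5686 0.1976] q6 -0.09 | tx ty tz [-3.253 -1.188  0.451] rz 0.399 (world -0.84) or -1.101
t 0.55 pos [0.1915 0.5686 0.1976] q6 -0.09 | tx ty tz [-3.253 -1.188  1.078] rz 0.399 (world -0.84) or -1.101
```

Every key is probably required in each row.

>>> {"fn": "jog_arm", "kwargs": {
  "motion": [
    {"grip": 1, "tx": -0.33, "ty": -0.12, "tz": 0, "rx": 0, "ry": 0, "rz": 0},
    {"grip": 1, "tx": -0.66, "ty": -0.24, "tz": 0, "rx": 0, "ry": 0, "rz": 0},
    {"grip": 1, "tx": -1, "ty": -0.36, "tz": 0.1, "rx": 0, "ry": 0, "rz": 0},
    {"grip": 1, "tx": -1, "ty": -0.36, "tz": 0.1, "rx": 0, "ry": 0, "rz": 0}
  ]
}}

```text
t: 0.95
eef_pos: [0.3194, 0.4664, 0.1816]
eef_rot: [0.163, 0.987, -0.001, 0.0]
ft_force: [-0.7, 0.2, -1.0]
gripper_width: 0.0931
gripper_force: 0.0
```

>>> {"fn": "jog_arm", "kwargs": {
  "motion": [
    {"grip": 1, "tx": -0.33, "ty": -0.12, "tz": 0, "rx": 0, "ry": 0, "rz": 0},
    {"grip": 1, "tx": -0.66, "ty": -0.24, "tz": 0, "rx": 0, "ry": 0, "rz": 0},
    {"grip": 1, "tx": -1, "ty": -0.36, "tz": 0.1, "rx": 0, "ry": 0, "rz": 0},
    {"grip": 1, "tx": -1, "ty": -0.36, "tz": 0.1, "rx": 0, "ry": 0, "rz": 0}
  ]
}}

```text
t: 1.35
eef_pos: [0.4439, 0.3675, 0.1665]
eef_rot: [0.164, 0.987, -0.001, 0.0]
ft_force: [-1.5, -0.1, -0.1]
gripper_width: 0.0929
gripper_force: 0.0
```

>>> {"fn": "jog_arm", "kwargs": {
  "motion": [
    {"grip": 1, "tx": -0.33, "ty": -0.12, "tz": 0, "rx": 0, "ry": 0, "rz": 0.07},
    {"grip": 1, "tx": -0.66, "ty": -0.24, "tz": 0, "rx": 0, "ry": 0, "rz": 0.14},
    {"grip": 1, "tx": -1, "ty": -0.36, "tz": 0.1, "rx": 0, "ry": 0, "rz": 0.21},
    {"grip": 1, "tx": -1, "ty": -0.36, "tz": 0.1, "rx": 0, "ry": 0, "rz": 0.28},
    {"grip": 1, "tx": -1, "ty": -0.36, "tz": 0.1, "rx": 0, "ry": 0, "rz": 0.35},
    {"grip": 1, "tx": -1, "ty": -0.36, "tz": 0.1, "rx": 0, "ry": 0, "rz": 0.4},
    {"grip": 1, "tx": -1, "ty": -0.36, "tz": 0.1, "rx": 0, "ry": 0, "rz": 0.4}
  ]
}}

```text
t: 2.05
eef_pos: [0.5657, 0.2724, 0.1525]
eef_rot: [0.55, 0.835, -0.0, -0.0]
ft_force: [0.2, 0.6, 0.2]
gripper_width: 0.093
gripper_force: 0.0
```

```bash
python3 - <<'E'
from s import *
go(.597,.244,.13,.41);go(.597,.244,.036,.41)
E
```

```text
t 2.05 pos [0.5657 0.2724 0.1525] q6 -0.04 | tx ty tz [-0.257  0.116  0.15 ] rz -0.001 (world 0.00) or 1.499
t 2.05 pos [0.5657 0.2724 0.1525] q6 -0.04 | tx ty tz [-0.257  0.117  0.776] rz -0.001 (world 0.00) or 1.499
```

>>> {"fn": "jog_arm", "kwargs": {
  "motion": [
    {"grip": 1, "tx": -0.257, "ty": 0.116, "tz": 0.1, "rx": 0, "ry": 0, "rz": 0},
    {"grip": 1, "tx": -0.257, "ty": 0.116, "tz": 0.2, "rx": 0, "ry": 0, "rz": 0},
    {"grip": 1, "tx": -0.257, "ty": 0.116, "tz": 0.4, "rx": 0, "ry": 0, "rz": 0},
    {"grip": 1, "tx": -0.257, "ty": 0.116, "tz": 0.6, "rx": 0, "ry": 0, "rz": 0},
    {"grip": 1, "tx": -0.257, "ty": 0.116, "tz": 0.77, "rx": 0, "ry": 0, "rz": 0},
    {"grip": 1, "tx": -0.257, "ty": 0.116, "tz": 0.77, "rx": 0, "ry": 0, "rz": 0},
    {"grip": -1, "tx": -0.257, "ty": 0.116, "tz": 0.77, "rx": 0, "ry": 0, "rz": 0},
    {"grip": -1, "tx": -0.257, "ty": 0.116, "tz": 0.77, "rx": 0, "ry": 0, "rz": 0},
    {"grip": -1, "tx": -0.257, "ty": 0.116, "tz": 0.77, "rx": 0, "ry": 0, "rz": 0},
    {"grip": -1, "tx": -0.257, "ty": 0.116, "tz": 0.77, "rx": 0, "ry": 0, "rz": 0}
  ]
}}

```text
t: 3.05
eef_pos: [0.5986, 0.2435, 0.0389]
eef_rot: [0.549, 0.836, 0.001, 0.001]
ft_force: [0.1, -0.7, 0.3]
gripper_width: 0.0655
gripper_force: 0.0
```

```bash
python3 - <<'E'
from s import *
go(.597,.244,.11,-.192);go(.595,-.075,.11,-.192)
s=telemetry.sense();print(s['gripper_width'],s['gripper_force'])
E
```

```text
t 3.05 pos [0.5986 0.2435 0.0389] q6 -0.10 | tx ty tz [ 0.007 -0.007 -0.474] rz 0.287 (world -0.60) or -1.213
t 3.05 pos [0.5986 0.2435 0.0389] q6 -0.10 | tx ty tz [-1.939 -0.864 -0.476] rz 0.287 (world -0.60) or -1.213
0.06547788832886198 0.0
```

>>> {"fn": "jog_arm", "kwargs": {
  "motion": [
    {"grip": -1, "tx": 0, "ty": 0, "tz": 0, "rx": 0, "ry": 0, "rz": 0},
    {"grip": -1, "tx": 0, "ty": 0, "tz": 0, "rx": 0, "ry": 0, "rz": 0},
    {"grip": -1, "tx": 0, "ty": 0, "tz": 0, "rx": 0, "ry": 0, "rz": 0},
    {"grip": -1, "tx": 0, "ty": 0, "tz": 0, "rx": 0, "ry": 0, "rz": 0},
    {"grip": -1, "tx": 0, "ty": 0, "tz": 0, "rx": 0, "ry": 0, "rz": 0},
    {"grip": -1, "tx": 0, "ty": 0, "tz": -0.1, "rx": 0, "ry": 0, "rz": 0},
    {"grip": -1, "tx": 0, "ty": 0, "tz": -0.3, "rx": 0, "ry": 0, "rz": 0},
    {"grip": -1, "tx": 0, "ty": 0, "tz": -0.5, "rx": 0, "ry": 0, "rz": 0},
    {"grip": -1, "tx": 0, "ty": 0, "tz": -0.7, "rx": 0, "ry": 0, "rz": 0},
    {"grip": -1, "tx": 0, "ty": 0, "tz": -0.7, "rx": 0, "ry": 0, "rz": 0}
  ]
}}

```text
t: 4.05
eef_pos: [0.6, 0.2439, 0.1481]
eef_rot: [0.549, 0.836, 0.003, 0.002]
ft_force: [0.9, 0.2, -2.2]
gripper_width: 0.0514
gripper_force: 30.0
```

>>> {"fn": "jog_arm", "kwargs": {
  "motion": [
    {"grip": -1, "tx": -0.2, "ty": -0.09, "tz": 0, "rx": 0, "ry": 0, "rz": 0},
    {"grip": -1, "tx": -0.4, "ty": -0.18, "tz": 0, "rx": 0, "ry": 0, "rz": 0.06},
    {"grip": -1, "tx": -0.6, "ty": -0.27, "tz": 0, "rx": 0, "ry": 0, "rz": 0.12},
    {"grip": -1, "tx": -0.8, "ty": -0.36, "tz": 0, "rx": 0, "ry": 0, "rz": 0.18},
    {"grip": -1, "tx": -1, "ty": -0.45, "tz": 0, "rx": 0, "ry": 0, "rz": 0.24},
    {"grip": -1, "tx": -1, "ty": -0.45, "tz": 0, "rx": 0, "ry": 0, "rz": 0.287},
    {"grip": -1, "tx": -1, "ty": -0.45, "tz": 0, "rx": 0, "ry": 0, "rz": 0.287}
  ]
}}

```text
t: 4.75
eef_pos: [0.5939, 0.0774, 0.1406]
eef_rot: [0.773, 0.634, -0.001, -0.001]
ft_force: [-0.2, 1.5, -1.3]
gripper_width: 0.0517
gripper_force: 30.0
```

```bash
python3 - <<'E'
from s import *
go(.595,-.075,.11,-.192)
s=telemetry.sense();print(s['gripper_width'],s['gripper_force'])
E
```

```text
t 4.75 pos [0.5939 0.0774 0.1406] q6 0.24 | tx ty tz [-0.995  0.206  0.204] rz -0.002 (world 0.00) or 1.498
0.05173020027622761 29.958951473236084
```

Held with 30 N at 52 mm. Next I'll move over the stripe, then measure the real pack offset with the top camera.

>>> {"fn": "jog_arm", "kwargs": {
  "motion": [
    {"grip": -1, "tx": -0.25, "ty": 0.05, "tz": 0, "rx": 0, "ry": 0, "rz": 0},
    {"grip": -1, "tx": -0.5, "ty": 0.1, "tz": 0, "rx": 0, "ry": 0, "rz": 0},
    {"grip": -1, "tx": -0.75, "ty": 0.15, "tz": 0, "rx": 0, "ry": 0, "rz": 0},
    {"grip": -1, "tx": -0.995, "ty": 0.206, "tz": 0.1, "rx": 0, "ry": 0, "rz": 0},
    {"grip": -1, "tx": -0.995, "ty": 0.206, "tz": 0.3, "rx": 0, "ry": 0, "rz": 0},
    {"grip": -1, "tx": -0.995, "ty": 0.206, "tz": 0.3, "rx": 0, "ry": 0, "rz": 0},
    {"grip": -1, "tx": -0.995, "ty": 0.206, "tz": 0.3, "rx": 0, "ry": 0, "rz": 0}
  ]
}}

```text
t: 5.45
eef_pos: [0.5956, -0.0726, 0.096]
eef_rot: [0.771, 0.637, -0.001, -0.002]
ft_force: [-0.1, -0.4, -2.1]
gripper_width: 0.0515
gripper_force: 30.0
```

```bash
python3 - <<'E'
from s import *
a=shot('side','s1.png'); b=shot('top','t1.png')
cv2.imwrite('pics/c1.png',np.hstack([cv2.resize(a[220:420,240:440],(400,400)),cv2.resize(b[140:300,320:480],(400,400))])[:,:,::-1])
print([(np.round(d['xyz'],3).tolist(),round(d['p'],2)) for d in spotter.landmark_of('side','green_center')][:2])
for l in ['stripe_red','stripe_green','stripe_blue']:print(l,[(np.round(d['xyz'],3).tolist(),round(d['p'],2)) for d in spotter.landmark_of('side',l)][:2])
go(.595,-.075,.0435,-.192)
E
```

```text
[([0.594, -0.074, 0.094], 0.66)]
stripe_red [([0.557, -0.261, 0.004], 0.89)]
stripe_green []
stripe_blue []
t 5.75 pos [ 0.5977 -0.0733  0.0986] q6 -0.02 | tx ty tz [-0.015 -0.016  0.367] rz 0.000 (world -0.00) or -1.500
```

View pics/c1.png

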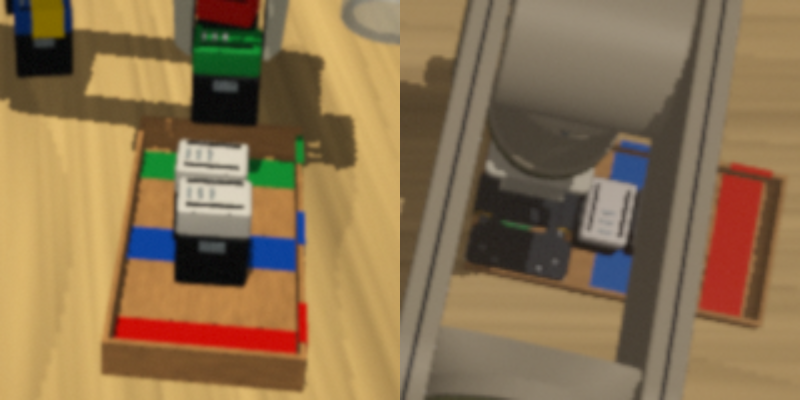

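>>> {"fn": "jog_arm", "kwargs": {
  "motion": [
    {"grip": -1, "tx": -0.01, "ty": -0.01, "tz": 0.1, "rx": 0, "ry": 0, "rz": 0},
    {"grip": -1, "tx": -0.01, "ty": -0.01, "tz": 0.2, "rx": 0, "ry": 0, "rz": 0},
    {"grip": -1, "tx": -0.01, "ty": -0.01, "tz": 0.28, "rx": 0, "ry": 0, "rz": 0},
    {"grip": -1, "tx": -0.01, "ty": -0.01, "tz": 0.33, "rx": 0, "ry": 0, "rz": 0},
    {"grip": -1, "tx": -0.01, "ty": -0.01, "tz": 0.355, "rx": 0, "ry": 0, "rz": 0},
    {"grip": -1, "tx": -0.01, "ty": -0.01, "tz": 0.365, "rx": 0, "ry": 0, "rz": 0},
    {"grip": -1, "tx": -0.01, "ty": -0.01, "tz": 0.365, "rx": 0, "ry": 0, "rz": 0},
    {"grip": -1, "tx": -0.01, "ty": -0.01, "tz": 0.365, "rx": 0, "ry": 0, "rz": 0}
  ]
}}

```text
t: 6.55
eef_pos: [0.5956, -0.0752, 0.043]
eef_rot: [0.772, 0.636, 0.0, 0.0]
ft_force: [1.6, 0.2, -2.1]
gripper_width: 0.0518
gripper_force: 30.0
```

>>> {"fn": "jog_arm", "kwargs": {
  "motion": [
    {"grip": -1, "tx": 0, "ty": 0, "tz": 0.012, "rx": 0, "ry": 0, "rz": 0},
    {"grip": -1, "tx": 0, "ty": 0, "tz": 0.012, "rx": 0, "ry": 0, "rz": 0},
    {"grip": 1, "tx": 0, "ty": 0, "tz": 0.01, "rx": 0, "ry": 0, "rz": 0},
    {"grip": 1, "tx": 0, "ty": 0, "tz": 0, "rx": 0, "ry": 0, "rz": 0},
    {"grip": 1, "tx": 0, "ty": 0, "tz": 0, "rx": 0, "ry": 0, "rz": 0},
    {"grip": 1, "tx": 0, "ty": 0, "tz": 0, "rx": 0, "ry": 0, "rz": 0},
    {"grip": 1, "tx": 0, "ty": 0, "tz": 0, "rx": 0, "ry": 0, "rz": 0},
    {"grip": 1, "tx": 0, "ty": 0, "tz": -0.15, "rx": 0, "ry": 0, "rz": 0},
    {"grip": 1, "tx": 0, "ty": 0, "tz": -0.4, "rx": 0, "ry": 0, "rz": 0},
    {"grip": 1, "tx": 0, "ty": 0, "tz": -0.4, "rx": 0, "ry": 0, "rz": 0}
  ]
}}

```text
t: 7.55
eef_pos: [0.5988, -0.0758, 0.1084]
eef_rot: [0.772, 0.636, 0.003, 0.003]
ft_force: [1.2, -0.2, 1.6]
gripper_width: 0.0931
gripper_force: 0.0
```

```bash
python3 - <<'E'
from s import *
a=shot('side','s2.png')
cv2.imwrite('pics/c2.png',cv2.resize(a[220:420,240:440],(500,500))[:,:,::-1])
for n in ['green_center','white_a_center']:print(n,[(np.round(d['xyz'],3).tolist(),round(d['p'],2)) for d in spotter.landmark_of('side',n)][:3])
c=np.array([.577,-.169]);e=np.array([.191,.982])
for k in(.0215,.049,-.0215,-.049):
    go(*(c+k*e),.041,-.192)
E
```

```text
green_center [([0.596, -0.076, 0.041], 0.76), ([0.627, 0.103, 0.037], 0.66)]
white_a_center [([0.574, -0.145, 0.039], 0.89)]
t 7.70 pos [ 0.595  -0.075   0.1022] q6 -0.02 | tx ty tz [-0.495  0.002  0.408] rz -0.000 (world 0.00) or 1.500
t 7.70 pos [ 0.595  -0.075   0.1022] q6 -0.02 | tx ty tz [-0.311  0.002  0.408] rz -0.000 (world 0.00) or 1.500
t 7.70 pos [ 0.595  -0.075   0.1022] q6 -0.02 | tx ty tz [-0.781  0.002  0.408] rz -0.000 (world 0.00) or 1.500
t 7.70 pos [ 0.595  -0.075   0.1022] q6 -0.02 | tx ty tz [-0.965  0.002  0.408] rz -0.000 (world 0.00) or 1.500
```

View pics/c2.png

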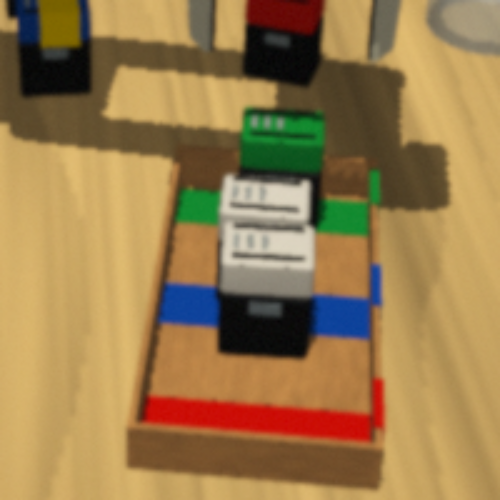

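>>> {"fn": "jog_arm", "kwargs": {
  "motion": [
    {"grip": 1, "tx": -0.25, "ty": 0, "tz": 0, "rx": 0, "ry": 0, "rz": 0},
    {"grip": 1, "tx": -0.49, "ty": 0, "tz": 0.05, "rx": 0, "ry": 0, "rz": 0},
    {"grip": 1, "tx": -0.49, "ty": 0, "tz": 0.15, "rx": 0, "ry": 0, "rz": 0},
    {"grip": 1, "tx": -0.49, "ty": 0, "tz": 0.3, "rx": 0, "ry": 0, "rz": 0},
    {"grip": -1, "tx": -0.49, "ty": 0, "tz": 0.405, "rx": 0, "ry": 0, "rz": 0},
    {"grip": -1, "tx": -0.49, "ty": 0, "tz": 0.405, "rx": 0, "ry": 0, "rz": 0},
    {"grip": -1, "tx": -0.49, "ty": 0, "tz": 0.405, "rx": 0, "ry": 0, "rz": 0},
    {"grip": -1, "tx": -0.49, "ty": 0, "tz": 0.405, "rx": 0, "ry": 0, "rz": 0},
    {"grip": -1, "tx": -0.49, "ty": 0, "tz": 0.405, "rx": 0, "ry": 0, "rz": 0},
    {"grip": -1, "tx": -0.49, "ty": 0, "tz": 0.405, "rx": 0, "ry": 0, "rz": 0}
  ]
}}

```text
t: 8.7
eef_pos: [0.5814, -0.1472, 0.0428]
eef_rot: [0.772, 0.636, 0.0, 0.0]
ft_force: [-3.3, 0.9, 5.7]
gripper_width: 0.052
gripper_force: 29.9
```

>>> {"fn": "jog_arm", "kwargs": {
  "motion": [
    {"grip": -1, "tx": 0, "ty": 0, "tz": 0, "rx": 0, "ry": 0, "rz": 0},
    {"grip": -1, "tx": 0, "ty": 0, "tz": 0, "rx": 0, "ry": 0, "rz": 0},
    {"grip": -1, "tx": 0, "ty": 0, "tz": 0, "rx": 0, "ry": 0, "rz": 0},
    {"grip": -1, "tx": 0, "ty": 0, "tz": -0.012, "rx": 0, "ry": 0, "rz": 0},
    {"grip": -1, "tx": 0.05, "ty": 0, "tz": -0.012, "rx": 0, "ry": 0, "rz": 0},
    {"grip": -1, "tx": 0.1, "ty": 0, "tz": -0.012, "rx": 0, "ry": 0, "rz": 0},
    {"grip": -1, "tx": 0.14, "ty": 0, "tz": -0.012, "rx": 0, "ry": 0, "rz": 0},
    {"grip": -1, "tx": 0.167, "ty": 0, "tz": -0.01, "rx": 0, "ry": 0, "rz": 0},
    {"grip": -1, "tx": 0.167, "ty": 0, "tz": 0, "rx": 0, "ry": 0, "rz": 0},
    {"grip": -1, "tx": 0.167, "ty": 0, "tz": 0.002, "rx": 0, "ry": 0, "rz": 0}
  ]
}}

```text
t: 9.7
eef_pos: [0.5858, -0.1222, 0.0427]
eef_rot: [0.772, 0.636, -0.0, -0.0]
ft_force: [-7.4, 2.3, 11.4]
gripper_width: 0.052
gripper_force: 30.2
```

>>> {"fn": "jog_arm", "kwargs": {
  "motion": [
    {"grip": 1, "tx": 0, "ty": 0, "tz": 0, "rx": 0, "ry": 0, "rz": 0},
    {"grip": 1, "tx": 0, "ty": 0, "tz": 0, "rx": 0, "ry": 0, "rz": 0},
    {"grip": 1, "tx": 0, "ty": 0, "tz": 0, "rx": 0, "ry": 0, "rz": 0},
    {"grip": 1, "tx": 0, "ty": 0, "tz": 0, "rx": 0, "ry": 0, "rz": 0},
    {"grip": 1, "tx": 0, "ty": 0, "tz": 0, "rx": 0, "ry": 0, "rz": 0},
    {"grip": 1, "tx": 0, "ty": 0, "tz": -0.2, "rx": 0, "ry": 0, "rz": 0},
    {"grip": 1, "tx": 0, "ty": 0, "tz": -0.45, "rx": 0, "ry": 0, "rz": 0},
    {"grip": 1, "tx": -0.2, "ty": 0, "tz": -0.45, "rx": 0, "ry": 0, "rz": 0},
    {"grip": 1, "tx": -0.46, "ty": 0, "tz": -0.45, "rx": 0, "ry": 0, "rz": 0},
    {"grip": 1, "tx": -0.46, "ty": 0, "tz": -0.45, "rx": 0, "ry": 0, "rz": 0}
  ]
}}

```text
t: 10.7
eef_pos: [0.572, -0.1944, 0.1094]
eef_rot: [0.773, 0.635, -0.0, 0.001]
ft_force: [0.1, 0.2, 0.0]
gripper_width: 0.0933
gripper_force: 0.0
```

```bash
python3 - <<'E'
from s import *
a=shot('side','s3.png')
for n in ['white_b_center']:print(n,[(np.round(d['xyz'],3).tolist(),round(d['p'],2)) for d in spotter.landmark_of('side',n)][:3])
c=np.array([.577,-.169]);e=np.array([.191,.982])
for k in(-.0215,-.049):
    go(*(c+k*e),.0415,-.192)
E
```

```text
white_b_center []
t 10.80 pos [ 0.5723 -0.191   0.1087] q6 -0.21 | tx ty tz [0.006 0.003 0.448] rz -0.001 (world 0.00) or 1.499
t 10.80 pos [ 0.5723 -0.191   0.1087] q6 -0.21 | tx ty tz [-0.177  0.003  0.448] rz -0.001 (world 0.00) or 1.499
```

>>> {"fn": "jog_arm", "kwargs": {
  "motion": [
    {"grip": 1, "tx": 0, "ty": 0, "tz": 0.15, "rx": 0, "ry": 0, "rz": 0},
    {"grip": 1, "tx": 0, "ty": 0, "tz": 0.3, "rx": 0, "ry": 0, "rz": 0},
    {"grip": 1, "tx": 0, "ty": 0, "tz": 0.4, "rx": 0, "ry": 0, "rz": 0},
    {"grip": -1, "tx": 0, "ty": 0, "tz": 0.445, "rx": 0, "ry": 0, "rz": 0},
    {"grip": -1, "tx": 0, "ty": 0, "tz": 0.445, "rx": 0, "ry": 0, "rz": 0},
    {"grip": -1, "tx": 0, "ty": 0, "tz": 0.445, "rx": 0, "ry": 0, "rz": 0},
    {"grip": -1, "tx": 0, "ty": 0, "tz": 0.445, "rx": 0, "ry": 0, "rz": 0},
    {"grip": -1, "tx": 0, "ty": 0, "tz": 0.445, "rx": 0, "ry": 0, "rz": 0},
    {"grip": -1, "tx": 0, "ty": 0, "tz": 0.445, "rx": 0, "ry": 0, "rz": 0},
    {"grip": -1, "tx": 0, "ty": 0, "tz": 0.445, "rx": 0, "ry": 0, "rz": 0}
  ]
}}

```text
t: 11.8
eef_pos: [0.5729, -0.1905, 0.043]
eef_rot: [0.772, 0.636, 0.0, 0.0]
ft_force: [-2.7, 1.2, 5.9]
gripper_width: 0.052
gripper_force: 29.9
```

>>> {"fn": "jog_arm", "kwargs": {
  "motion": [
    {"grip": -1, "tx": 0, "ty": 0, "tz": 0, "rx": 0, "ry": 0, "rz": 0},
    {"grip": -1, "tx": 0, "ty": 0, "tz": 0, "rx": 0, "ry": 0, "rz": 0},
    {"grip": -1, "tx": 0, "ty": 0, "tz": 0, "rx": 0, "ry": 0, "rz": 0},
    {"grip": -1, "tx": 0, "ty": 0, "tz": -0.012, "rx": 0, "ry": 0, "rz": 0},
    {"grip": -1, "tx": -0.05, "ty": 0, "tz": -0.012, "rx": 0, "ry": 0, "rz": 0},
    {"grip": -1, "tx": -0.1, "ty": 0, "tz": -0.012, "rx": 0, "ry": 0, "rz": 0},
    {"grip": -1, "tx": -0.14, "ty": 0, "tz": -0.012, "rx": 0, "ry": 0, "rz": 0},
    {"grip": -1, "tx": -0.175, "ty": 0, "tz": -0.01, "rx": 0, "ry": 0, "rz": 0},
    {"grip": -1, "tx": -0.175, "ty": 0, "tz": 0, "rx": 0, "ry": 0, "rz": 0},
    {"grip": -1, "tx": -0.175, "ty": 0, "tz": 0.002, "rx": 0, "ry": 0, "rz": 0}
  ]
}}

```text
t: 12.8
eef_pos: [0.5672, -0.2174, 0.043]
eef_rot: [0.772, 0.635, -0.001, 0.0]
ft_force: [-6.9, -2.0, 8.8]
gripper_width: 0.0517
gripper_force: 30.0
```

>>> {"fn": "jog_arm", "kwargs": {
  "motion": [
    {"grip": 1, "tx": 0, "ty": 0, "tz": 0, "rx": 0, "ry": 0, "rz": 0},
    {"grip": 1, "tx": 0, "ty": 0, "tz": 0, "rx": 0, "ry": 0, "rz": 0},
    {"grip": 1, "tx": 0, "ty": 0, "tz": 0, "rx": 0, "ry": 0, "rz": 0},
    {"grip": 1, "tx": 0, "ty": 0, "tz": 0, "rx": 0, "ry": 0, "rz": 0},
    {"grip": 1, "tx": 0, "ty": 0, "tz": 0, "rx": 0, "ry": 0, "rz": 0},
    {"grip": 1, "tx": 0, "ty": 0, "tz": -0.2, "rx": 0, "ry": 0, "rz": 0},
    {"grip": 1, "tx": 0, "ty": 0, "tz": -0.5, "rx": 0, "ry": 0, "rz": 0},
    {"grip": 1, "tx": 0.3, "ty": 0, "tz": -0.5, "rx": 0, "ry": 0, "rz": 0},
    {"grip": 1, "tx": 0.6, "ty": 0, "tz": -0.5, "rx": 0, "ry": 0, "rz": 0},
    {"grip": 1, "tx": 0.9, "ty": 0, "tz": -0.5, "rx": 0, "ry": 0, "rz": 0}
  ]
}}

```text
t: 13.8
eef_pos: [0.5939, -0.0825, 0.1175]
eef_rot: [0.772, 0.635, 0.0, 0.0]
ft_force: [0.7, 0.3, -0.4]
gripper_width: 0.0932
gripper_force: 0.0
```

```bash
python3 - <<'E'
from s import *
go(.624,.104,.13,-.44)
E
```

```text
t 13.80 pos [ 0.5939 -0.0825  0.1175] q6 -0.03 | tx ty tz [ 1.259 -0.042 -0.083] rz 0.117 (world -0.25) or -1.383
```

>>> {"fn": "jog_arm", "kwargs": {
  "motion": [
    {"grip": 1, "tx": 0.3, "ty": 0, "tz": -0.08, "rx": 0, "ry": 0, "rz": 0.05},
    {"grip": 1, "tx": 0.6, "ty": -0.04, "tz": -0.08, "rx": 0, "ry": 0, "rz": 0.1},
    {"grip": 1, "tx": 0.95, "ty": -0.04, "tz": -0.08, "rx": 0, "ry": 0, "rz": 0.117},
    {"grip": 1, "tx": 0.95, "ty": -0.04, "tz": -0.08, "rx": 0, "ry": 0, "rz": 0.117}
  ]
}}

```text
t: 14.2
eef_pos: [0.6151, 0.0634, 0.129]
eef_rot: [0.843, 0.538, 0.001, -0.001]
ft_force: [0.2, 0.3, -0.6]
gripper_width: 0.0931
gripper_force: 0.0
```

```bash
python3 - <<'E'
from s import *
go(.625,.1035,.038,-.44)
E
```

```text
t 14.20 pos [0.6151 0.0634 0.129 ] q6 0.45 | tx ty tz [ 0.269 -0.052  0.607] rz 0.003 (world -0.01) or -1.497
```

>>> {"fn": "jog_arm", "kwargs": {
  "motion": [
    {"grip": 1, "tx": 0.26, "ty": -0.05, "tz": 0.1, "rx": 0, "ry": 0, "rz": 0},
    {"grip": 1, "tx": 0.26, "ty": -0.05, "tz": 0.2, "rx": 0, "ry": 0, "rz": 0},
    {"grip": 1, "tx": 0.26, "ty": -0.05, "tz": 0.2, "rx": 0, "ry": 0, "rz": 0}
  ]
}}

```text
t: 14.5
eef_pos: [0.6225, 0.0961, 0.0956]
eef_rot: [0.843, 0.537, -0.002, -0.001]
ft_force: [0.3, -0.5, -0.1]
gripper_width: 0.0927
gripper_force: 0.0
```

```bash
python3 - <<'E'
from s import *
go(.625,.1035,.038,-.44)
E
```

```text
t 14.50 pos [0.6225 0.0961 0.0956] q6 0.51 | tx ty tz [ 0.053 -0.004  0.384] rz 0.002 (world -0.00) or -1.498
```

>>> {"fn": "jog_arm", "kwargs": {
  "motion": [
    {"grip": 1, "tx": 0.045, "ty": 0, "tz": 0.15, "rx": 0, "ry": 0, "rz": 0},
    {"grip": 1, "tx": 0.045, "ty": 0, "tz": 0.3, "rx": 0, "ry": 0, "rz": 0},
    {"grip": -1, "tx": 0.045, "ty": 0, "tz": 0.375, "rx": 0, "ry": 0, "rz": 0},
    {"grip": -1, "tx": 0.045, "ty": 0, "tz": 0.375, "rx": 0, "ry": 0, "rz": 0},
    {"grip": -1, "tx": 0.045, "ty": 0, "tz": 0.375, "rx": 0, "ry": 0, "rz": 0},
    {"grip": -1, "tx": 0.045, "ty": 0, "tz": 0.375, "rx": 0, "ry": 0, "rz": 0},
    {"grip": -1, "tx": 0.045, "ty": 0, "tz": 0.375, "rx": 0, "ry": 0, "rz": 0},
    {"grip": -1, "tx": 0.045, "ty": 0, "tz": 0.375, "rx": 0, "ry": 0, "rz": 0},
    {"grip": -1, "tx": 0.045, "ty": 0, "tz": 0.375, "rx": 0, "ry": 0, "rz": 0},
    {"grip": -1, "tx": 0.045, "ty": 0, "tz": 0.375, "rx": 0, "ry": 0, "rz": 0}
  ]
}}

```text
t: 15.5
eef_pos: [0.6281, 0.1022, 0.0437]
eef_rot: [0.844, 0.537, 0.001, 0.0]
ft_force: [-2.0, 1.9, 5.7]
gripper_width: 0.0513
gripper_force: 30.0
```

>>> {"fn": "jog_arm", "kwargs": {
  "motion": [
    {"grip": -1, "tx": 0, "ty": 0, "tz": 0, "rx": 0, "ry": 0, "rz": 0},
    {"grip": -1, "tx": 0, "ty": 0, "tz": -0.1, "rx": 0, "ry": 0, "rz": 0},
    {"grip": -1, "tx": 0, "ty": 0, "tz": -0.3, "rx": 0, "ry": 0, "rz": 0},
    {"grip": -1, "tx": 0, "ty": 0, "tz": -0.5, "rx": 0, "ry": 0, "rz": 0},
    {"grip": -1, "tx": 0, "ty": 0, "tz": -0.7, "rx": 0, "ry": 0, "rz": -0.05},
    {"grip": -1, "tx": 0, "ty": 0, "tz": -0.8, "rx": 0, "ry": 0, "rz": -0.1},
    {"grip": -1, "tx": 0, "ty": 0, "tz": -0.8, "rx": 0, "ry": 0, "rz": -0.118},
    {"grip": -1, "tx": 0, "ty": 0, "tz": -0.8, "rx": 0, "ry": 0, "rz": -0.118}
  ]
}}

```text
t: 16.3
eef_pos: [0.6278, 0.1021, 0.164]
eef_rot: [0.771, 0.637, 0.001, 0.0]
ft_force: [0.1, 0.0, -2.9]
gripper_width: 0.0513
gripper_force: 29.9
```

```bash
python3 - <<'E'
from s import *
s=telemetry.sense();print(s['gripper_width'],s['gripper_force'])
go(.559,-.264,.16,-.192)
E
```

```text
0.05130543224864487 29.939813911914825
t 16.30 pos [0.6278 0.1021 0.164 ] q6 0.27 | tx ty tz [-2.483  0.011  0.026] rz 0.001 (world -0.00) or -1.499
```

>>> {"fn": "jog_arm", "kwargs": {
  "motion": [
    {"grip": -1, "tx": -0.25, "ty": 0, "tz": 0, "rx": 0, "ry": 0, "rz": 0},
    {"grip": -1, "tx": -0.5, "ty": 0, "tz": 0, "rx": 0, "ry": 0, "rz": 0},
    {"grip": -1, "tx": -0.75, "ty": 0, "tz": 0, "rx": 0, "ry": 0, "rz": 0},
    {"grip": -1, "tx": -1, "ty": 0, "tz": 0, "rx": 0, "ry": 0, "rz": 0},
    {"grip": -1, "tx": -1, "ty": 0, "tz": 0, "rx": 0, "ry": 0, "rz": 0}
  ]
}}

```text
t: 16.8
eef_pos: [0.5976, -0.0496, 0.1619]
eef_rot: [0.773, 0.634, -0.001, 0.0]
ft_force: [0.7, 1.6, -2.5]
gripper_width: 0.0515
gripper_force: 29.9
```

>>> {"fn": "jog_arm", "kwargs": {
  "motion": [
    {"grip": -1, "tx": -0.25, "ty": 0, "tz": 0, "rx": 0, "ry": 0, "rz": 0},
    {"grip": -1, "tx": -0.5, "ty": 0, "tz": 0, "rx": 0, "ry": 0, "rz": 0},
    {"grip": -1, "tx": -0.75, "ty": 0, "tz": 0, "rx": 0, "ry": 0, "rz": 0},
    {"grip": -1, "tx": -1, "ty": 0, "tz": 0, "rx": 0, "ry": 0, "rz": 0},
    {"grip": -1, "tx": -1, "ty": 0, "tz": 0, "rx": 0, "ry": 0, "rz": 0}
  ]
}}

```text
t: 17.3
eef_pos: [0.5692, -0.1962, 0.162]
eef_rot: [0.773, 0.635, -0.001, -0.0]
ft_force: [-0.5, 0.5, -2.0]
gripper_width: 0.0516
gripper_force: 29.9
```

>>> {"fn": "jog_arm", "kwargs": {
  "motion": [
    {"grip": -1, "tx": -0.25, "ty": 0.01, "tz": 0, "rx": 0, "ry": 0, "rz": 0},
    {"grip": -1, "tx": -0.48, "ty": 0.01, "tz": 0, "rx": 0, "ry": 0, "rz": 0},
    {"grip": -1, "tx": -0.48, "ty": 0.01, "tz": 0.2, "rx": 0, "ry": 0, "rz": 0},
    {"grip": -1, "tx": -0.48, "ty": 0.01, "tz": 0.4, "rx": 0, "ry": 0, "rz": 0},
    {"grip": -1, "tx": -0.48, "ty": 0.01, "tz": 0.4, "rx": 0, "ry": 0, "rz": 0},
    {"grip": -1, "tx": -0.48, "ty": 0.01, "tz": 0.4, "rx": 0, "ry": 0, "rz": 0}
  ]
}}

```text
t: 17.9
eef_pos: [0.5579, -0.2622, 0.102]
eef_rot: [0.771, 0.637, -0.0, -0.001]
ft_force: [1.5, 0.0, -1.3]
gripper_width: 0.0515
gripper_force: 29.9
```

```bash
python3 - <<'E'
from s import *
a=shot('side','s4.png'); b=shot('top','t4.png')
cv2.imwrite('pics/c4.png',np.hstack([cv2.resize(a[240:440,240:440],(400,400)),cv2.resize(b[160:300,330:470],(400,400))])[:,:,::-1])
for c in('side','top'):
  for n in ['red_center','white_a_center','green_center']:print(c,n,[(np.round(d['xyz'],3).tolist(),round(d['p'],2)) for d in spotter.landmark_of(c,n)][:3])
go(.559,-.264,.0455,-.192)
E
```

```text
side red_center [([0.456, 0.095, 0.035], 0.66), ([0.556, -0.262, 0.094], 0.64)]
side white_a_center [([0.58, -0.12, 0.038], 0.86)]
side green_center [([0.6, -0.076, 0.04], 0.86)]
top red_center [([0.556, -0.263, 0.095], 0.78), ([0.583, -0.123, 0.039], 0.32)]
top white_a_center [([0.584, -0.123, 0.04], 0.58)]
top green_center [([0.593, -0.076, 0.04], 0.83), ([0.518, 0.354, 0.034], 0.63), ([0.457, 0.095, 0.036], 0.57)]
t 18.30 pos [ 0.5589 -0.2636  0.1036] q6 -0.33 | tx ty tz [-0.002  0.     0.387] rz 0.001 (world -0.00) or -1.499
```

View pics/c4.png

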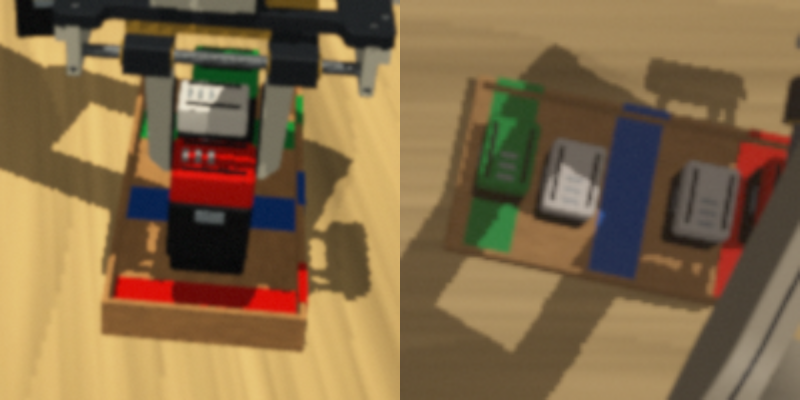

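>>> {"fn": "jog_arm", "kwargs": {
  "motion": [
    {"grip": -1, "tx": -0.014, "ty": 0, "tz": 0.1, "rx": 0, "ry": 0, "rz": 0},
    {"grip": -1, "tx": -0.014, "ty": 0, "tz": 0.2, "rx": 0, "ry": 0, "rz": 0},
    {"grip": -1, "tx": -0.014, "ty": 0, "tz": 0.3, "rx": 0, "ry": 0, "rz": 0},
    {"grip": -1, "tx": -0.014, "ty": 0, "tz": 0.35, "rx": 0, "ry": 0, "rz": 0},
    {"grip": -1, "tx": -0.014, "ty": 0, "tz": 0.37, "rx": 0, "ry": 0, "rz": 0},
    {"grip": -1, "tx": -0.014, "ty": 0, "tz": 0.37, "rx": 0, "ry": 0, "rz": 0},
    {"grip": -1, "tx": -0.014, "ty": 0, "tz": 0.37, "rx": 0, "ry": 0, "rz": 0}
  ]
}}

```text
t: 19.0
eef_pos: [0.5573, -0.2653, 0.047]
eef_rot: [0.771, 0.637, -0.0, -0.001]
ft_force: [-4.4, 1.6, 6.0]
gripper_width: 0.0515
gripper_force: 30.0
```

>>> {"fn": "jog_arm", "kwargs": {
  "motion": [
    {"grip": 1, "tx": 0, "ty": 0, "tz": 0, "rx": 0, "ry": 0, "rz": 0},
    {"grip": 1, "tx": 0, "ty": 0, "tz": 0, "rx": 0, "ry": 0, "rz": 0},
    {"grip": 1, "tx": 0, "ty": 0, "tz": 0, "rx": 0, "ry": 0, "rz": 0},
    {"grip": 1, "tx": 0, "ty": 0, "tz": 0, "rx": 0, "ry": 0, "rz": 0},
    {"grip": 1, "tx": 0, "ty": 0, "tz": 0, "rx": 0, "ry": 0, "rz": 0},
    {"grip": 1, "tx": 0, "ty": 0, "tz": -0.2, "rx": 0, "ry": 0, "rz": 0},
    {"grip": 1, "tx": 0, "ty": 0, "tz": -0.5, "rx": 0, "ry": 0, "rz": 0},
    {"grip": 1, "tx": 0.3, "ty": 0, "tz": -0.7, "rx": 0, "ry": 0, "rz": 0},
    {"grip": 1, "tx": 0.6, "ty": 0, "tz": -0.7, "rx": 0, "ry": 0, "rz": 0},
    {"grip": 1, "tx": 0.9, "ty": 0, "tz": -0.7, "rx": 0, "ry": 0, "rz": 0}
  ]
}}

```text
t: 20.0
eef_pos: [0.585, -0.1321, 0.1544]
eef_rot: [0.772, 0.636, 0.001, 0.002]
ft_force: [0.4, 0.6, -0.5]
gripper_width: 0.0927
gripper_force: 0.0
```

```bash
python3 - <<'E'
from s import *
go(.449,.21,.14,-.08)
E
```

```text
t 20.00 pos [ 0.585  -0.1321  0.1544] q6 -0.12 | tx ty tz [ 2.066 -1.325  0.09 ] rz -0.053 (world 0.11) or 1.447
```

>>> {"fn": "jog_arm", "kwargs": {
  "motion": [
    {"grip": 1, "tx": 0.25, "ty": -0.16, "tz": 0, "rx": 0, "ry": 0, "rz": 0},
    {"grip": 1, "tx": 0.5, "ty": -0.32, "tz": 0, "rx": 0, "ry": 0, "rz": 0},
    {"grip": 1, "tx": 0.75, "ty": -0.48, "tz": 0, "rx": 0, "ry": 0, "rz": 0},
    {"grip": 1, "tx": 1, "ty": -0.64, "tz": 0, "rx": 0, "ry": 0, "rz": 0},
    {"grip": 1, "tx": 1, "ty": -0.64, "tz": 0, "rx": 0, "ry": 0, "rz": 0}
  ]
}}

```text
t: 20.5
eef_pos: [0.5161, 0.0369, 0.1521]
eef_rot: [0.77, 0.638, 0.0, -0.001]
ft_force: [-0.2, 0.1, -0.4]
gripper_width: 0.0932
gripper_force: 0.0
```

>>> {"fn": "jog_arm", "kwargs": {
  "motion": [
    {"grip": 1, "tx": 0.25, "ty": -0.16, "tz": 0, "rx": 0, "ry": 0, "rz": 0},
    {"grip": 1, "tx": 0.5, "ty": -0.32, "tz": 0, "rx": 0, "ry": 0, "rz": 0},
    {"grip": 1, "tx": 0.75, "ty": -0.48, "tz": 0, "rx": 0, "ry": 0, "rz": 0},
    {"grip": 1, "tx": 1, "ty": -0.64, "tz": 0.05, "rx": 0, "ry": 0, "rz": -0.053},
    {"grip": 1, "tx": 1, "ty": -0.64, "tz": 0.1, "rx": 0, "ry": 0, "rz": -0.053},
    {"grip": 1, "tx": 1, "ty": -0.64, "tz": 0.1, "rx": 0, "ry": 0, "rz": -0.053}
  ]
}}

```text
t: 21.1
eef_pos: [0.4513, 0.198, 0.1359]
eef_rot: [0.734, 0.679, -0.001, -0.0]
ft_force: [0.2, 0.5, -0.6]
gripper_width: 0.0931
gripper_force: 0.0
```

```bash
python3 - <<'E'
from s import *
a=shot('side','s5.png')
print([(np.round(d['xyz'],3).tolist(),round(d['p'],2)) for d in spotter.landmark_of('side','blue_center')][:3])
go(.449,.21,.038,-.08)
E
```

```text
[([0.445, 0.208, 0.032], 0.61)]
t 21.20 pos [0.4524 0.1969 0.137 ] q6 0.39 | tx ty tz [ 0.086 -0.03   0.66 ] rz -0.001 (world 0.00) or 1.499
```

>>> {"fn": "jog_arm", "kwargs": {
  "motion": [
    {"grip": 1, "tx": 0.084, "ty": -0.035, "tz": 0.15, "rx": 0, "ry": 0, "rz": 0},
    {"grip": 1, "tx": 0.084, "ty": -0.035, "tz": 0.2, "rx": 0, "ry": 0, "rz": 0},
    {"grip": 1, "tx": 0.084, "ty": -0.035, "tz": 0.4, "rx": 0, "ry": 0, "rz": 0},
    {"grip": 1, "tx": 0.084, "ty": -0.035, "tz": 0.6, "rx": 0, "ry": 0, "rz": 0},
    {"grip": -1, "tx": 0.084, "ty": -0.035, "tz": 0.65, "rx": 0, "ry": 0, "rz": 0},
    {"grip": -1, "tx": 0.084, "ty": -0.035, "tz": 0.65, "rx": 0, "ry": 0, "rz": 0},
    {"grip": -1, "tx": 0.084, "ty": -0.035, "tz": 0.65, "rx": 0, "ry": 0, "rz": 0},
    {"grip": -1, "tx": 0.084, "ty": -0.035, "tz": 0.65, "rx": 0, "ry": 0, "rz": 0},
    {"grip": -1, "tx": 0.084, "ty": -0.035, "tz": 0.65, "rx": 0, "ry": 0, "rz": 0},
    {"grip": -1, "tx": 0.084, "ty": -0.035, "tz": 0.65, "rx": 0, "ry": 0, "rz": 0}
  ]
}}

```text
t: 22.2
eef_pos: [0.4483, 0.2113, 0.0407]
eef_rot: [0.735, 0.678, 0.001, 0.0]
ft_force: [-1.8, -0.5, 6.2]
gripper_width: 0.0525
gripper_force: 29.4
```

>>> {"fn": "jog_arm", "kwargs": {
  "motion": [
    {"grip": -1, "tx": 0, "ty": 0, "tz": 0, "rx": 0, "ry": 0, "rz": 0},
    {"grip": -1, "tx": 0, "ty": 0, "tz": 0, "rx": 0, "ry": 0, "rz": 0},
    {"grip": -1, "tx": 0, "ty": 0, "tz": -0.1, "rx": 0, "ry": 0, "rz": 0},
    {"grip": -1, "tx": 0, "ty": 0, "tz": -0.3, "rx": 0, "ry": 0, "rz": 0},
    {"grip": -1, "tx": 0, "ty": 0, "tz": -0.5, "rx": 0, "ry": 0, "rz": 0},
    {"grip": -1, "tx": 0, "ty": 0, "tz": -0.7, "rx": 0, "ry": 0, "rz": 0.03},
    {"grip": -1, "tx": 0, "ty": 0, "tz": -0.85, "rx": 0, "ry": 0, "rz": 0.053},
    {"grip": -1, "tx": 0, "ty": 0, "tz": -0.85, "rx": 0, "ry": 0, "rz": 0.053}
  ]
}}

```text
t: 23.0
eef_pos: [0.45, 0.2118, 0.1709]
eef_rot: [0.771, 0.636, 0.003, 0.001]
ft_force: [0.8, 0.9, -0.8]
gripper_width: 0.0523
gripper_force: 29.3
```

```bash
python3 - <<'E'
from s import *
s=telemetry.sense();print(s['gripper_width'],s['gripper_force'])
go(.577,-.169,.16,-.192)
E
```

```text
0.052334893583618265 29.297488806769252
t 23.00 pos [0.45   0.2118 0.1709] q6 0.53 | tx ty tz [-2.332  1.314  0.073] rz 0.000 (world -0.00) or -1.500
```

>>> {"fn": "jog_arm", "kwargs": {
  "motion": [
    {"grip": -1, "tx": -0.25, "ty": 0.14, "tz": 0, "rx": 0, "ry": 0, "rz": 0},
    {"grip": -1, "tx": -0.5, "ty": 0.28, "tz": 0, "rx": 0, "ry": 0, "rz": 0},
    {"grip": -1, "tx": -0.75, "ty": 0.42, "tz": 0, "rx": 0, "ry": 0, "rz": 0},
    {"grip": -1, "tx": -1, "ty": 0.56, "tz": 0, "rx": 0, "ry": 0, "rz": 0},
    {"grip": -1, "tx": -1, "ty": 0.56, "tz": 0, "rx": 0, "ry": 0, "rz": 0}
  ]
}}

```text
t: 23.5
eef_pos: [0.5019, 0.0432, 0.1651]
eef_rot: [0.772, 0.635, -0.001, 0.0]
ft_force: [-0.5, 1.4, -1.3]
gripper_width: 0.052
gripper_force: 29.3
```

>>> {"fn": "jog_arm", "kwargs": {
  "motion": [
    {"grip": -1, "tx": -0.25, "ty": 0.14, "tz": 0, "rx": 0, "ry": 0, "rz": 0},
    {"grip": -1, "tx": -0.5, "ty": 0.28, "tz": 0, "rx": 0, "ry": 0, "rz": 0},
    {"grip": -1, "tx": -0.75, "ty": 0.42, "tz": 0, "rx": 0, "ry": 0, "rz": 0},
    {"grip": -1, "tx": -1, "ty": 0.56, "tz": 0, "rx": 0, "ry": 0, "rz": 0},
    {"grip": -1, "tx": -1, "ty": 0.56, "tz": 0, "rx": 0, "ry": 0, "rz": 0}
  ]
}}

```text
t: 24.0
eef_pos: [0.5558, -0.1193, 0.165]
eef_rot: [0.772, 0.636, -0.001, -0.0]
ft_force: [-0.4, 0.8, -1.9]
gripper_width: 0.0524
gripper_force: 29.4
```

>>> {"fn": "jog_arm", "kwargs": {
  "motion": [
    {"grip": -1, "tx": -0.2, "ty": 0.12, "tz": 0, "rx": 0, "ry": 0, "rz": 0},
    {"grip": -1, "tx": -0.33, "ty": 0.194, "tz": 0.1, "rx": 0, "ry": 0, "rz": 0},
    {"grip": -1, "tx": -0.33, "ty": 0.194, "tz": 0.2, "rx": 0, "ry": 0, "rz": 0},
    {"grip": -1, "tx": -0.33, "ty": 0.194, "tz": 0.2, "rx": 0, "ry": 0, "rz": 0},
    {"grip": -1, "tx": -0.33, "ty": 0.194, "tz": 0.2, "rx": 0, "ry": 0, "rz": 0}
  ]
}}

```text
t: 24.5
eef_pos: [0.5739, -0.1677, 0.1357]
eef_rot: [0.771, 0.637, -0.001, -0.001]
ft_force: [-0.3, -0.3, -1.6]
gripper_width: 0.0522
gripper_force: 29.4
```

```bash
python3 - <<'E'
from s import *
a=shot('side','s6.png'); b=shot('top','t6.png')
cv2.imwrite('pics/c6.png',np.hstack([cv2.resize(a[220:420,240:440],(400,400)),cv2.resize(b[160:300,330:470],(400,400))])[:,:,::-1])
for c in('side','top'):
  for n in ['blue_center','white_a_center','red_center']:print(c,n,[(np.round(d['xyz'],3).tolist(),round(d['p'],2)) for d in spotter.landmark_of(c,n)][:3])
go(.577,-.169,.044,-.192)
E
```

```text
side blue_center [([0.572, -0.172, 0.126], 0.87), ([0.583, -0.119, 0.038], 0.51)]
side white_a_center [([0.582, -0.121, 0.037], 0.75)]
side red_center [([0.557, -0.266, 0.039], 0.96)]
top blue_center []
top white_a_center [([0.582, -0.122, 0.038], 0.8)]
top red_center [([0.551, -0.262, 0.038], 0.75)]
t 24.90 pos [ 0.5752 -0.1694  0.1376] q6 -0.18 | tx ty tz [0.005 0.01  0.624] rz 0.001 (world -0.00) or -1.499
```

View pics/c6.png

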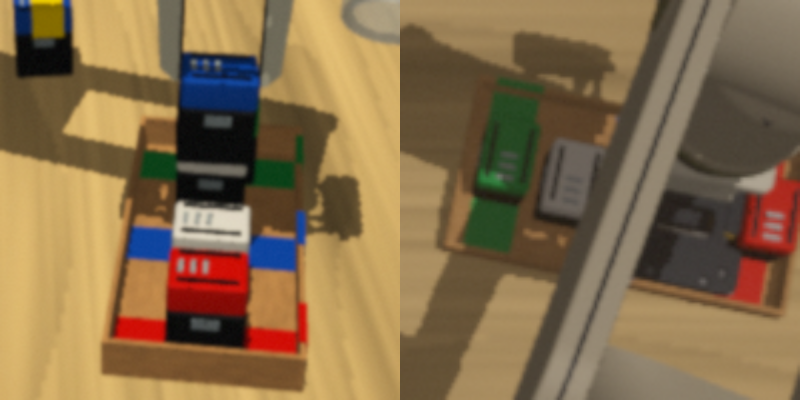

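>>> {"fn": "jog_arm", "kwargs": {
  "motion": [
    {"grip": -1, "tx": 0.01, "ty": 0.01, "tz": 0.1, "rx": 0, "ry": 0, "rz": 0},
    {"grip": -1, "tx": 0.01, "ty": 0.01, "tz": 0.2, "rx": 0, "ry": 0, "rz": 0},
    {"grip": -1, "tx": 0.01, "ty": 0.01, "tz": 0.25, "rx": 0, "ry": 0, "rz": 0},
    {"grip": -1, "tx": 0.01, "ty": 0.01, "tz": 0.25, "rx": 0, "ry": 0, "rz": 0}
  ]
}}

```text
t: 25.3
eef_pos: [0.5748, -0.1677, 0.0964]
eef_rot: [0.771, 0.637, -0.001, -0.002]
ft_force: [-0.8, -0.4, -3.0]
gripper_width: 0.0522
gripper_force: 29.4
```

```bash
python3 - <<'E'
from s import *
a=shot('side','s7.png')
cv2.imwrite('pics/c7.png',cv2.resize(a[260:400,270:410],(560,560))[:,:,::-1])
go(.577,-.169,.044,-.192)
E
```

```text
t 25.35 pos [ 0.5756 -0.168   0.0978] q6 -0.18 | tx ty tz [-0.005  0.012  0.358] rz 0.001 (world -0.00) or -1.499
```

View pics/c7.png

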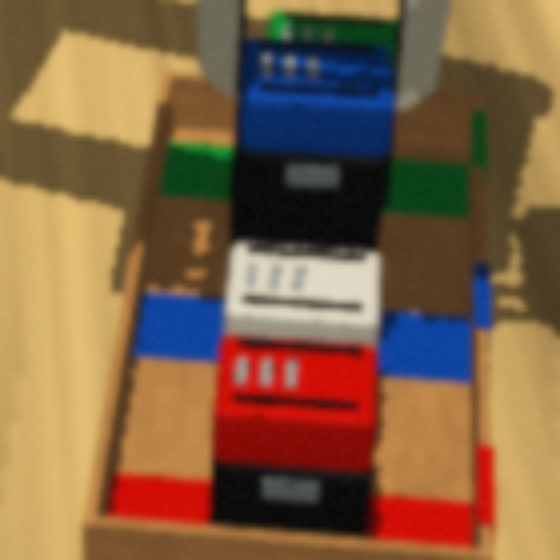

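>>> {"fn": "jog_arm", "kwargs": {
  "motion": [
    {"grip": -1, "tx": 0, "ty": 0.01, "tz": 0.1, "rx": 0, "ry": 0, "rz": 0},
    {"grip": -1, "tx": 0, "ty": 0.01, "tz": 0.2, "rx": 0, "ry": 0, "rz": 0},
    {"grip": -1, "tx": 0, "ty": 0.01, "tz": 0.28, "rx": 0, "ry": 0, "rz": 0},
    {"grip": -1, "tx": 0, "ty": 0.01, "tz": 0.33, "rx": 0, "ry": 0, "rz": 0},
    {"grip": -1, "tx": 0, "ty": 0.01, "tz": 0.345, "rx": 0, "ry": 0, "rz": 0},
    {"grip": -1, "tx": 0, "ty": 0.01, "tz": 0.35, "rx": 0, "ry": 0, "rz": 0},
    {"grip": -1, "tx": 0, "ty": 0.01, "tz": 0.35, "rx": 0, "ry": 0, "rz": 0}
  ]
}}

```text
t: 26.05
eef_pos: [0.5786, -0.1688, 0.0475]
eef_rot: [0.771, 0.637, 0.0, 0.0]
ft_force: [0.1, 0.5, -1.3]
gripper_width: 0.052
gripper_force: 29.4
```

Still carrying the weight, so I'll lower a little more.

>>> {"fn": "jog_arm", "kwargs": {
  "motion": [
    {"grip": -1, "tx": 0, "ty": 0, "tz": 0.01, "rx": 0, "ry": 0, "rz": 0},
    {"grip": -1, "tx": 0, "ty": 0, "tz": 0.02, "rx": 0, "ry": 0, "rz": 0},
    {"grip": -1, "tx": 0, "ty": 0, "tz": 0.02, "rx": 0, "ry": 0, "rz": 0}
  ]
}}

```text
t: 26.35
eef_pos: [0.5788, -0.1688, 0.0448]
eef_rot: [0.771, 0.637, 0.0, 0.001]
ft_force: [0.6, 0.5, 1.2]
gripper_width: 0.0521
gripper_force: 29.4
```

Contact. Now release and withdraw.

>>> {"fn": "jog_arm", "kwargs": {
  "motion": [
    {"grip": 1, "tx": 0, "ty": 0, "tz": 0, "rx": 0, "ry": 0, "rz": 0},
    {"grip": 1, "tx": 0, "ty": 0, "tz": 0, "rx": 0, "ry": 0, "rz": 0},
    {"grip": 1, "tx": 0, "ty": 0, "tz": 0, "rx": 0, "ry": 0, "rz": 0},
    {"grip": 1, "tx": 0, "ty": 0, "tz": 0, "rx": 0, "ry": 0, "rz": 0},
    {"grip": 1, "tx": 0, "ty": 0, "tz": 0, "rx": 0, "ry": 0, "rz": 0},
    {"grip": 1, "tx": 0, "ty": 0, "tz": -0.2, "rx": 0, "ry": 0, "rz": 0},
    {"grip": 1, "tx": 0, "ty": 0, "tz": -0.5, "rx": 0, "ry": 0, "rz": 0},
    {"grip": 1, "tx": 0, "ty": 0, "tz": -0.8, "rx": 0, "ry": 0, "rz": 0},
    {"grip": 1, "tx": 0, "ty": 0, "tz": -1, "rx": 0, "ry": 0, "rz": 0}
  ]
}}

```text
t: 27.25
eef_pos: [0.5792, -0.1691, 0.198]
eef_rot: [0.771, 0.637, 0.001, 0.002]
ft_force: [0.5, -0.2, -0.4]
gripper_width: 0.0931
gripper_force: 0.0
```

>>> {"fn": "jog_arm", "kwargs": {
  "motion": [
    {"grip": 1, "tx": 0.3, "ty": -0.1, "tz": 0, "rx": 0, "ry": 0, "rz": 0},
    {"grip": 1, "tx": 0.6, "ty": -0.3, "tz": 0, "rx": 0, "ry": 0, "rz": 0},
    {"grip": 1, "tx": 0.8, "ty": -0.6, "tz": 0, "rx": 0, "ry": 0, "rz": 0},
    {"grip": 1, "tx": 1, "ty": -0.8, "tz": 0, "rx": 0, "ry": 0, "rz": 0},
    {"grip": 1, "tx": 1, "ty": -0.8, "tz": 0, "rx": 0, "ry": 0, "rz": 0}
  ]
}}

```text
t: 27.75
eef_pos: [0.4858, 0.0054, 0.1936]
eef_rot: [0.77, 0.638, -0.0, -0.001]
ft_force: [0.3, -1.3, -0.4]
gripper_width: 0.093
gripper_force: 0.0
```

>>> {"fn": "jog_arm", "kwargs": {
  "motion": [
    {"grip": 1, "tx": 0.3, "ty": 0, "tz": 0, "rx": 0, "ry": 0, "rz": 0},
    {"grip": 1, "tx": 0.6, "ty": 0, "tz": 0, "rx": 0, "ry": 0, "rz": 0},
    {"grip": 1, "tx": 0.9, "ty": 0, "tz": 0, "rx": 0, "ry": 0, "rz": 0},
    {"grip": 1, "tx": 1, "ty": 0, "tz": 0, "rx": 0, "ry": 0, "rz": 0},
    {"grip": 1, "tx": 1, "ty": 0, "tz": 0, "rx": 0, "ry": 0, "rz": 0}
  ]
}}

```text
t: 28.25
eef_pos: [0.5175, 0.1501, 0.1939]
eef_rot: [0.77, 0.638, -0.0, -0.0]
ft_force: [-0.7, -0.9, 0.0]
gripper_width: 0.0929
gripper_force: 0.0
```

```bash
python3 - <<'E'
from s import *
b=shot('top','t8.png');a=shot('side','s8.png'); 
cv2.imwrite('pics/c8.png',np.hstack([cv2.resize(a[230:430,240:440],(400,400)),cv2.resize(b[170:290,340:480],(400,343)) if 0 else cv2.resize(b[165:295,345:475],(400,400))])[:,:,::-1])
for n in ['blue_center','white_a_center','red_center','green_center','stripe_red','stripe_green','stripe_blue','held_red_center','held_blue_center']:print(n,[(np.round(d['xyz'],3).tolist(),round(d['p'],2)) for d in spotter.landmark_of('top',n)][:2])
for n,c,x0 in [('red','red',(.557,-.264)),('green','green',(.597,-.076)),('blue','blue',(.577,-.169))]:
    p,f=fit(mask(b,c,(*x0,.064),13),x0,.052,.038,[.0507,.074]); print(n,np.round(p,4),round(f,3))
E
```

```text
blue_center [([0.582, -0.165, 0.046], 0.87)]
white_a_center [([0.581, -0.123, 0.04], 0.91)]
red_center [([0.551, -0.263, 0.036], 0.57)]
green_center [([0.593, -0.073, 0.042], 0.8), ([0.458, 0.099, 0.035], 0.37)]
stripe_red [([0.559, -0.263, 0.004], 0.69)]
stripe_green [([0.596, -0.072, 0.005], 0.71), ([0.592, -0.077, 0.036], 0.48)]
stripe_blue [([0.575, -0.168, 0.005], 0.7)]
held_red_center [([0.555, -0.264, 0.034], 0.26)]
held_blue_center [([0.459, 0.097, 0.038], 0.7)]
red [ 0.5571 -0.2647 -0.219 ] 0.148
green [ 0.5972 -0.0746 -0.1389] 0.126
blue [ 0.5782 -0.1711 -0.1368] 0.15
```

View pics/c8.png

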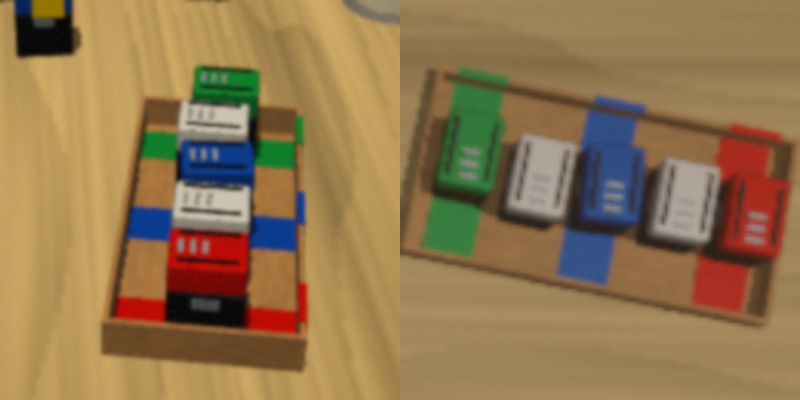

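All five packs stand upright in an even row. The colours sit on their own stripes, within about 5 mm of centre by the fits, and the arm is clear of the scene.

```bash
python3 -c "
from workcell import job
print(job.job_done())"
```

```text
the job is handed in; nothing more can be done
None
```

The job is handed in: red, green and blue stand upright on their own stripes (within about 5 mm of centre by my measurements), the white packs are parted either side of the middle, the stickered packs were left alone, and the judge returned no verdict.

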